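Empty the cleaning balls out of the tipping jar

TASK

Get the two steel bottle-cleaning balls out of the orange-capped jar: unscrew its cap as far as it goes, tip the jar over with its side lever so that both balls roll into the metal tray, bring it upright again, and then screw the cap fully shut. Leave the spare jar with the blue cap where it stands.

Things in the scene. Friction and masses are not known exactly. Their poses are not given: they have to be found in the camera images.
- cap_grip (a point): Middle of the upright grip bar on the orange cap of the clear jar in the aluminium tipping stand. Bar 52 long, 14 thick, 26 high; the point lies on the jar's axis, 12 below the bar's top edge and 14 above the cap's flat disc (radius 43), 194 above the table with the jar upright. Site z up the jar, x along the bar: pinch the bar across y.
- twist_cap (a joint): Angle of the orange cap, rad: 0 screwed fully shut, 1.4 fully open at its stop; counter-clockwise from above opens. Friction of 0.06 N m holds it where it is left; it does not rise. Open to within about 0.2 of the stop, its 36 wide pour hole stands over the jar's own on the side towards the tray and lets the balls out; shut, no ball can pass.
- lever_grip (a point): Middle of the side lever's black round grip, a level bar of 14 diameter on the robot's side of the jar, free 30 either way. Site x along the bar, towards the jar (jar's centre line 112 off). Jar upright: lever straight up, grip 210 above the table, point y level towards the tray (the way it tips). The grip moves on a circle of radius 100 about the fixed tipping axis, 100 straight below it at the start.
- tip_jar (a joint): Tipping angle of jar and lever, rad: 0 upright at its stop, 2.0 fully tipped at its stop (lever 25 degrees below level, mouth facing down at the tray). A soft spring and damper bring it back upright if let go; the grip needs about 2 to 8 N. Above about 1.8 the balls roll out within a second or so if the cap is open.
- ball_1: Polished steel ball, 14 in diameter, 12 g, starting inside the clear jar; origin at its centre.
- ball_2: The second steel ball, the same.
- tray: Fixed pressed aluminium tray beside the stand, 296 (x) by 434 (y) by 24 high, with rims 18 wide; origin at the centre of its underside, z up. Floor 260 by 398 inside the rims, 2 thick. It is on the side to which the jar tips.
- spare_jar: Bystander: loose clear jar with a blue cap, radius 44, 116 high, standing on the table; origin at the centre of its underside. Not to be moved.

How it is judged (in metres and radians):
On the way, in this order (a step that is already met when the one before it is completed fails the run):
1. the orange cap is unscrewed (open to within 0.2 rad of its stop) (value of joint twist_cap above 1.2 rad), for 0.2 s.
2. both balls have rolled into the tray (x of ball_1 in the frame of tray between -0.13 and 0.13 m and y of ball_1 in the frame of tray between -0.199 and 0.199 m and z of each of ball_1, ball_2 in the frame of tray below 0.03 m and x of ball_2 in the frame of tray between -0.13 and 0.13 m and y of ball_2 in the frame of tray between -0.199 and 0.199 m), for 0.2 s.
At the end, for the whole second after the job is handed in: Both balls lie at rest on the tray's floor inside its rims, the jar stands upright again (within 0.12 rad), and the orange cap is screwed shut (within 0.2 rad) (all of step 2 and value of joint twist_cap below 0.2 rad and value of joint tip_jar below 0.12 rad and linear speed of each of ball_1, ball_2 below 0.05 m/s); the robot touches nothing.
It fails at once if the spare jar with the blue cap is moved more than 30 mm (distance of spare_jar from where it was at the start of the episode above 0.03 m).
It also fails if it takes over 72 s, if anything falls off the work surface, if the arm or the gripper's body presses on something with over 40 N, if the wrist force passes 120 N, or if a joint passes its speed limit or range.

ROBOT

A 7-joint arm with a two-finger parallel gripper is mounted at the origin on a cart in front of the work surface, level with it; the furniture and walls round the work are solid. World frame = base frame: x ahead of the robot, y to its left, z up, the work surface at z = 0. Lengths are in mm, angles in rad, forces in N, time in s.
With the tool pointing down it reaches from about 425 to 925 mm from the base axis. Payload 6.8 kg.
Tool frame: the origin (TCP) lies on the front face of the gripper's body, between the roots of the fingers; the fingertips stand 73 mm ahead of it and the grasp point (between the pads) lies 54 mm ahead of it; x points along the fingers, y is the direction in which the jaws open and shut, and the axes are right-handed (so a half turn about x gives the same grasp; the last joint's range is limited). The gripper opens to 85 mm and grips with 20 to 120 N. Pads are 22 mm wide; open, the fingers measure 114 mm over their backs; the gripper's body (76 mm by 85 mm) begins 54 mm behind the grasp point. The pads swing forward as they close: fully open they stand 13 mm farther back than shut.
Start: joints at [-1.351, 0.477, 0.022, 1.555, -0.011, 1.109, -0.083], TCP at [217.321, 639.075, 303.908] pointing down, gripper open.
Joint ranges: [-2.96, 2.96], [-0.34, 2.1], [-1.41, 1.46], [0.24, 2.44], [-1.37, 4.51], [0.17, 1.92], [-2.96, 2.96]. Speed limits (rad/s): [2.39, 2.39, 3.14, 3.14, 3.14, 3.14, 3.14].

INTERFACE

Orientations are given as a rotation vector (axis times angle).
In Python, from bench import manip gives the robot as it stands.
- The arm moves only by the tool play_rows, never from a script. Its argument "steps" is one flat list of numbers, 7 for each row, row after row: the shift along the tool's x, y, z in m, then the turn, a rotation vector about the tool's x, y, z in degrees, then the gripper's target within -1 to 1 (fully open at 1, half-way at 0, shut at -1). A call has 1 to 8 rows; each row shifts and turns the commanded pose from where the row before left it, along the tool's axes as they then stand; what a row does not reach is not made up. A row lasts 1/10 s, in which the tool goes at most 50 mm and 8.59 degrees, less where a joint would pass 70% of its speed; a pose out of reach is approached as far as the arm can. A call is refused whole if a number of a shift passes 0.05 or a number of a turn 8.59, either way. A call with a gripper value outside its range is refused whole. The fingers move at their own pace and stop on an object; "grip_force" is the grip in N (left out, the last holds). Time passes only in rows, so rows that do not move let the fingers close. It gives the time, the measured TCP pose, the force and the opening at its end, in the units of the state.
- manip.get_state(): the state, without advancing time (a new reading comes with each control period).
- manip.read_camera(name): name is "scene" or "top" or "wrist"; returns the picture (400x640x3 uint8, red, green, blue); there is no depth.
- manip.camera_params(name): a dict with "fx", "fy", "cx", "cy" (pixels), "R" (3x3) and "t" (3): a world point X has camera coordinates R X + t. Camera axes: x right, y down, z forward; pixel columns grow to the right and rows downward; lengths in mm; the calibration is good to about 2 mm. A picture is of the moment at which its call begins: read the wrist's pose just before it. camera_params takes no time and is no camera call; for the wrist camera it gives the pose at the moment of the call.
- manip.job_done(): hands the job in, once; it reports no verdict.
Trained networks look in the newest picture that a camera, given by its name, has taken for a name from the list of things; names that differ only in an ending like _2 or _b are one class to them, and where a whole thing is asked for, a point or a joint stands for the part that bears it (a point fixed in the world has none). Each returns a list of dicts, best first, with "confidence" (0 to 1); they miss things now and then, are a little off and sometimes report something else, mostly with a low value. They report only what shows in the picture. A call takes as long as a camera call.
- manip.cut_out(camera, target): "region" (400x640 bool, what is visible of it) and "rect" ([centre column, centre row, width, height] in pixels, round what is visible of it).
The state is a dict: "time_s": time; "qpos": joint angles; "dq": joint speeds; "joint_efforts": joint torques, N m; "eef_pos": TCP position; "ee_rot": TCP orientation; "wrist_force": force on the tool from outside, world axes, zero at the start; "wrist_torque": the same for the moment, N m; "gripper_width": finger opening in mm.
Only numpy, scipy, OpenCV 4.12 (cv2) and the standard library are available. Lean on these libraries where they do the work, as an engineer would, in place of code of your own. Each camera call takes 0.05 s, during which the arm holds its last target.

## Working session

There is one attempt and no reset: what is moved stays moved. The work goes in short steps, Python scripts to look and compute and a tool call to move; the robot and the scene stay as the last step left them, time stands still between calls to the robot, and variables do not carry over. Pictures are saved under pics/ and viewed, and the job is handed in when it is done.

Besides the shell and the picture viewer there is one more tool, called after "Request:" as name(argument=value, ...), one argument or row to a line, values as JSON. play_rows: Moves the arm, as the interface text tells. Its arguments: {"type":"object","properties":{"steps":{"type":"array","items":{"type":"number"}},"grip_force":{"type":"number"}},"required":["steps"]}

```bash
ls; mkdir -p pics
python3 - <<'E'
from bench import manip
import cv2,numpy as np
s=manip.get_state()
for k,v in s.items(): print(k,np.round(v,3))
for n in ["scene","top","wrist"]:
    im=manip.read_camera(n); cv2.imwrite(f"pics/{n}0.png",im[:,:,::-1])
    p=manip.camera_params(n); print(n,p)
print(manip.get_state()["time_s"])
E
```

```text
pics
time_s 0.0
qpos [-1.351  0.478  0.022  1.556 -0.011  1.109 -0.083]
dq [ 0.    -0.001 -0.001  0.001  0.001 -0.     0.001]
joint_efforts [-1.0000e-03 -5.9646e+01  1.6080e+00 -2.8120e+01  1.3000e-02  9.0000e-03
  0.0000e+00]
eef_pos [217.185 638.622 302.948]
ee_rot [ 0.256  1.556 -0.259]
wrist_force [ 0.899 -0.166 -0.399]
wrist_torque [-0.047  0.011  0.035]
gripper_width 85.183
scene {'fx': 429.694803889271, 'fy': 429.694803889271, 'cx': 320.73309647264057, 'cy': 201.57817269583597, 'R': array([[ 0.85049442, -0.5259735 ,  0.00333364],
       [-0.40917776, -0.66559262, -0.62414744],
       [ 0.33050386,  0.52946987, -0.78129947]]), 't': array([-413.76149125,  400.38220691, 1022.49254966])}
top {'fx': 485.0543281512869, 'fy': 485.0543281512869, 'cx': 321.10302721716164, 'cy': 197.7838319663332, 'R': array([[-0.02007976, -0.99948112, -0.02518509],
       [-0.98643197,  0.02391028, -0.16242003],
       [ 0.16293794,  0.02158202, -0.98640025]]), 't': array([ 152.72614631,  590.28962504, 1173.89423056])}
wrist {'fx': 323.12620177621596, 'fy': 323.12620177621596, 'cx': 319.32939221533525, 'cy': 199.50171154764763, 'R': array([[ 0.32201539,  0.94673053, -0.00272033],
       [ 0.90279166, -0.3062025 ,  0.30200539],
       [ 0.28508475, -0.09970627, -0.95330234]]), 't': array([-672.58048209,  -40.91792553,  380.14403222])}
0.15
```

View pics/scene0.png

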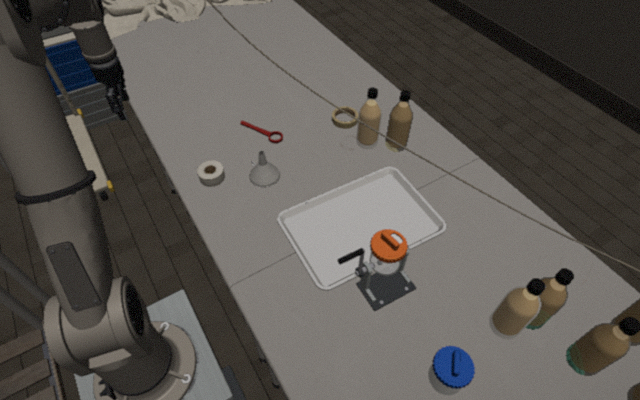

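View pics/top0.png

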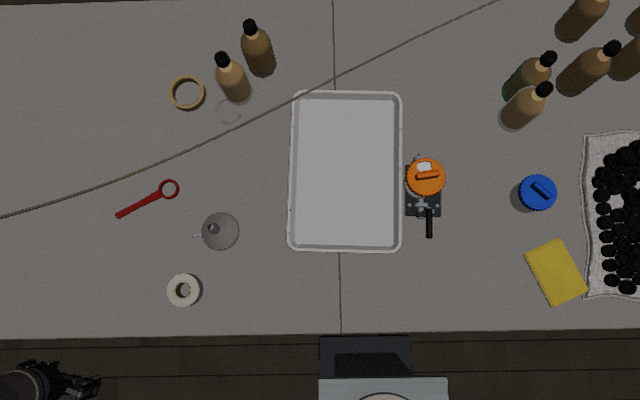

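View pics/wrist0.png

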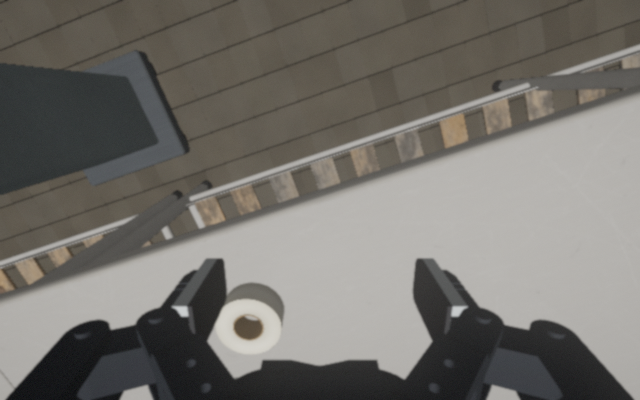

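Run:
```python
from bench import manip
import cv2,numpy as np
for n in ["scene","top"]:
    im=cv2.imread(f"pics/{n}0.png")
    u,v=(385,260) if n=="scene" else (427,195)
    c=im[v-60:v+60,u-80:u+80]; cv2.imwrite(f"pics/{n}0z.png",cv2.resize(c,None,fx=5,fy=5,interpolation=cv2.INTER_CUBIC))
    for t in ["cap_grip","lever_grip","twist_cap","tray","spare_jar"]:
        r=manip.cut_out(n,t)
        for d in r[:2]:
            m=d["region"]; ys,xs=np.nonzero(m)
            print(n,t,round(d["confidence"],2),np.round(d["rect"],1),len(xs),xs.mean().round(1),ys.mean().round(1))
```

```text
scene cap_grip 0.69 [390.1 245.8  33.3  31.8] 977 387.9 245.6
scene lever_grip 0.88 [372.7 252.8  68.8  45.1] 1796 381.2 253.2
scene twist_cap 0.73 [374.4 254.   70.9  47.6] 1664 382.0 252.8
scene twist_cap 0.59 [390.  247.1  34.   32.9] 986 387.5 246.1
scene tray 0.62 [362.5 229.1 169.4 123.6] 10714 356.0 223.1
scene spare_jar 0.94 [453.5 366.2  44.3  50.6] 1732 450.7 369.8
top cap_grip 0.59 [428.  179.7  35.4  37.4] 1176 425.8 177.9
top lever_grip 0.58 [425.4 195.5  39.1  82.8] 1673 424.6 185.4
top lever_grip 0.28 [347.4 170.6 116.  163.1] 18153 345.8 172.1
top twist_cap 0.6 [426.8 178.4  36.1  41.4] 1041 425.6 178.1
top tray 0.85 [346.4 170.1 117.1 163.1] 18230 345.7 171.9
top spare_jar 0.87 [534.7 191.8  49.6  41.3] 1409 533.9 193.3
```

Create h.py:
```python
import numpy as np,cv2
from scipy.spatial.transform import Rotation as Ro
from bench import manip
def proj(n,X,p=None):
    p=p or manip.camera_params(n); X=np.atleast_2d(X)@p["R"].T+p["t"]
    return np.c_[p["fx"]*X[:,0]/X[:,2]+p["cx"],p["fy"]*X[:,1]/X[:,2]+p["cy"]]
def onz(n,u,v,z,p=None):
    p=p or manip.camera_params(n)
    d=p["R"].T@np.array([(u-p["cx"])/p["fx"],(v-p["cy"])/p["fy"],1]); o=-p["R"].T@p["t"]
    return o+d*(z-o[2])/d[2]
def tri(obs):
    A=[];b=[]
    for n,u,v in obs:
        p=manip.camera_params(n)
        d=p["R"].T@np.array([(u-p["cx"])/p["fx"],(v-p["cy"])/p["fy"],1]); o=-p["R"].T@p["t"]
        d/=np.linalg.norm(d);P=np.eye(3)-np.outer(d,d);A.append(P);b.append(P@o)
    A=np.vstack(A);b=np.hstack(b);x=np.linalg.lstsq(A,b,rcond=None)[0]
    return x,np.linalg.norm(A@x-b)
```

```text
(no output)
```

View pics/scene0z.png

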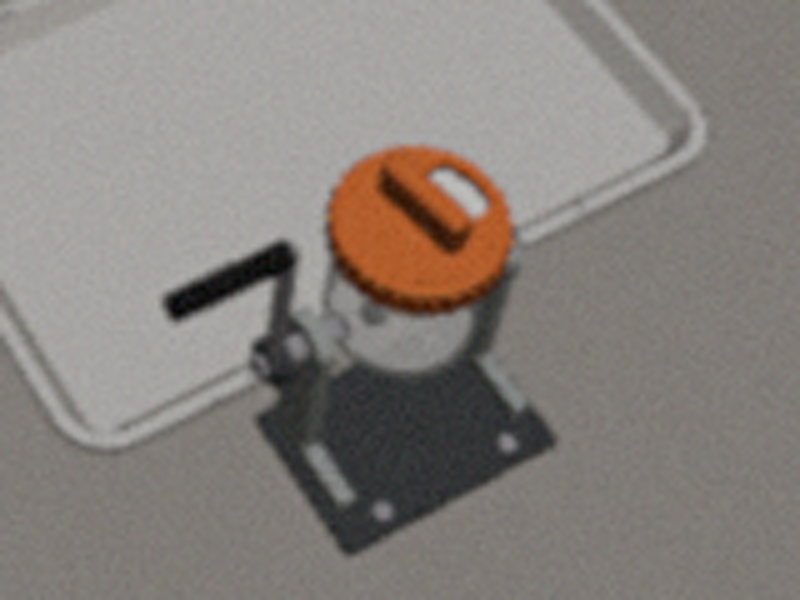

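View pics/top0z.png

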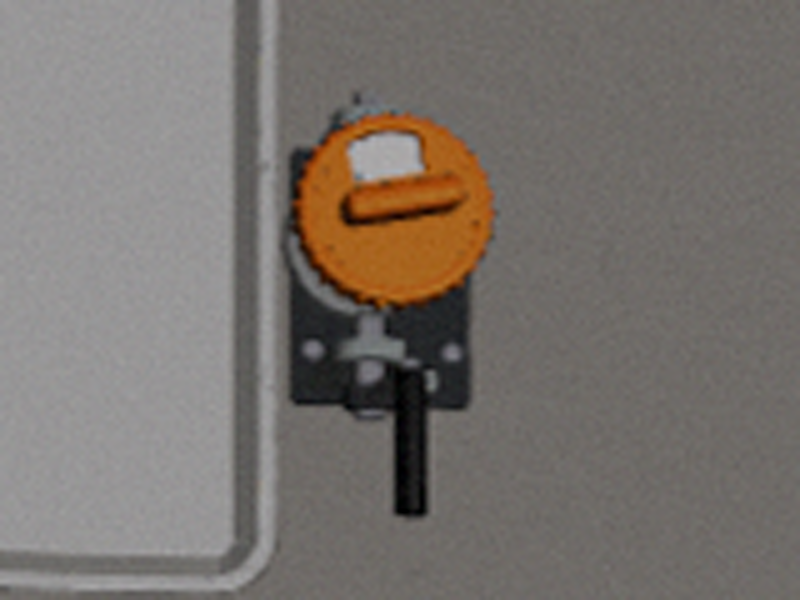

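Run:
```python
from h import *
bt=tri([("scene",390.5,241),("top",427.8,174.6)]);print("bar",bt)
print("bar on z=206 top",onz("top",427.8,174.6,206),"scene",onz("scene",390.5,241,206))
# cap disc: fit ellipse of orange
for n in ["top","scene"]:
    im=cv2.imread(f"pics/{n}0.png");h=cv2.cvtColor(im,cv2.COLOR_BGR2HSV)
    m=cv2.inRange(h,(4,150,80),(20,255,255));
    k,l,s,c=cv2.connectedComponentsWithStats(m);i=1+s[1:,4].argmax()
    cn=max(cv2.findContours((l==i).astype('u1'),0,1)[0],key=cv2.contourArea)
    e=cv2.fitEllipse(cn);print(n,e,onz(n,*e[0],178))
# bar ends at top edge z 206 (top cam)
a=onz("top",347+345/5,135+203/5,206);b=onz("top",347+463/5,135+187/5,206);print("bar ends",a,b,np.linalg.norm(b-a),np.degrees(np.arctan2(*(a-b)[[1,0]])))
a=onz("scene",305+385/5,200+170/5,206);b=onz("scene",305+468/5,200+238/5,206);print("bar ends scene",a,b,np.linalg.norm(b-a),np.degrees(np.arctan2(*(a-b)[[1,0]])))
for n,A,B in [("top",(347+410/5,135+368/5),(347+411/5,135+513/5)),("scene",(305+286/5,200+250/5),(305+177/5,200+306/5))]:
    a=onz(n,*A,213);b=onz(n,*B,213);print("lever",n,a,b,(a+b)/2,np.linalg.norm(a-b),np.degrees(np.arctan2(*(a-b)[[1,0]])))
# tray outline
d=manip.cut_out("top","tray")[0]["region"].astype('u1')
im=cv2.imread("pics/top0.png");
for (u,v) in [(290,92),(402,92),(401.5,250.5),(288,249)]: print("tray corner",onz("top",u,v,24))
print("spare",[onz(n,*c,116) for n,c in [("top",(538,193)),("scene",(453,367))]])
```

```text
bar (array([ 616.40262968, -102.11571028,  196.31099619]), np.float64(0.8105884457985992))
bar on z=206 top [613.84458294 -99.88953949 206.        ] scene [ 611.99853801 -106.70674322  206.        ]
top ((425.4628601074219, 176.42401123046875), (36.8718147277832, 38.29275131225586), 117.96035766601562) [ 615.62260968 -100.07527773  178.        ]
scene ((388.7188720703125, 245.1090850830078), (29.995403289794922, 35.87619400024414), 108.00443267822266) [ 615.53480631 -101.05933451  178.        ]
bar ends [612.25507161 -73.90816707 206.        ] [ 618.13160495 -126.01707634  206.        ] 52.439222623072766 96.43429256877121
bar ends scene [606.93906506 -80.33529025 206.        ] [ 616.8277513  -131.09969049  206.        ] 51.71856965439363 101.0229311390651
lever top [537.27067048 -96.87342237 213.        ] [474.59578542 -93.78498122 213.        ] [505.93322795 -95.32920179 213.        ] 62.75093375076463 -2.821092086724279
lever scene [538.16445531 -95.52435402 213.        ] [479.4217535  -94.03776181 213.        ] [508.79310441 -94.78105792 213.        ] 58.76150927926553 -1.449665749547748
tray corner [887.02577939 217.74777385  24.        ]
tray corner [878.03645382 -80.95289099  24.        ]
tray corner [458.19534222 -59.9170602   24.        ]
tray corner [468.14679217 226.87702476  24.        ]
spare [array([ 581.68875067, -374.58988542,  116.        ]), array([ 575.75775275, -390.61064121,  116.        ])]
```

Run:
```python
from h import *
# cord: points in scene, plane from top
p=manip.camera_params("top")
def ray(n,u,v):
    p=manip.camera_params(n);d=p["R"].T@np.array([(u-p["cx"])/p["fx"],(v-p["cy"])/p["fy"],1]);return -p["R"].T@p["t"],d/np.linalg.norm(d)
def plane(a,b):
    o,d1=ray("top",*a);_,d2=ray("top",*b);return o,np.cross(d1,d2)
for (u,v) in [(215,5),(250,58),(330,106),(400,146),(480,198),(560,250),(620,287)]:
  for a,b in [((0,217),(180,150)),((180,150),(333,80)),((333,80),(498,0))]:
    o,nn=plane(a,b);o2,d=ray("scene",u,v);t=(o-o2)@nn/(d@nn);X=o2+t*d;q=proj("top",X)[0]
    if min(a[0],b[0])-60<=q[0]<=max(a[0],b[0])+60: print((u,v),np.round(X),np.round(q))
s=manip.get_state();print(Ro.from_rotvec(s["ee_rot"]).as_matrix().round(3))
```

```text
(215, 5) [523. 587. 494.] [ 39. 203.]
(250, 58) [595. 578. 318.] [ 99. 180.]
(330, 106) [708. 310. 276.] [237. 129.]
(330, 106) [718. 325. 262.] [231. 127.]
(400, 146) [827. 130. 209.] [321.  85.]
(400, 146) [826. 130. 210.] [322.  85.]
(480, 198) [968. -78. 106.] [404.  46.]
(560, 250) [ 1.115e+03 -2.930e+02 -1.000e+00] [473.  12.]
(620, 287) [1221. -454.  -69.] [519. -10.]
[[ 0.     0.322  0.947]
 [ 0.     0.947 -0.322]
 [-1.     0.    -0.   ]]
```

```bash
cat >> h.py <<'E'
def pose():
    s=manip.get_state(); return np.array(s["eef_pos"]),Ro.from_rotvec(s["ee_rot"])
def down(jaw,tilt=0):
    """tool pointing down, tool y at azimuth jaw deg; then tilt about tool z (deg)"""
    a=np.radians(jaw);y=np.array([np.cos(a),np.sin(a),0]);x=np.array([0,0,-1.]);z=np.cross(x,y)
    return Ro.from_matrix(np.c_[x,y,z])*Ro.from_euler('z',tilt,degrees=True)
def plan(P1,R1,N,g,start=None,way=None):
    P,R=start or pose(); out=[]
    P=np.array(P);P0=P.copy();rv=(R.inv()*R1).as_rotvec()/N
    for i in range(N):
        tgt=P0+(np.array(P1)-P0)*(i+1)/N
        d=np.round(R.inv().apply(tgt-P)/1000,4); w=np.round(np.degrees(rv),2)
        out.append([*d,*w,g]); P=P+R.apply(d*1000); R=R*Ro.from_rotvec(np.radians(w))
    for i in range(0,N,8): print([float(v)+0 for r in out[i:i+8] for v in r])
    print("end",P,R.as_rotvec())
    return P,R
E
python3 - <<'E'
from h import *
plan([610,-100,345],down(8),20,1)
E
```

```text
[-0.0021, -0.0287, 0.0305, 3.16, 0.0, 0.0, 1.0, -0.002, -0.0269, 0.032, 3.16, 0.0, 0.0, 1.0, -0.0021, -0.0251, 0.0335, 3.16, 0.0, 0.0, 1.0, -0.002, -0.0233, 0.0348, 3.16, 0.0, 0.0, 1.0, -0.0021, -0.0213, 0.036, 3.16, 0.0, 0.0, 1.0, -0.002, -0.0193, 0.0371, 3.16, 0.0, 0.0, 1.0, -0.0021, -0.0172, 0.0382, 3.16, 0.0, 0.0, 1.0, -0.002, -0.015, 0.039, 3.16, 0.0, 0.0, 1.0]
[-0.0021, -0.0129, 0.0398, 3.16, 0.0, 0.0, 1.0, -0.0021, -0.0107, 0.0405, 3.16, 0.0, 0.0, 1.0, -0.002, -0.0085, 0.0409, 3.16, 0.0, 0.0, 1.0, -0.0021, -0.0061, 0.0414, 3.16, 0.0, 0.0, 1.0, -0.002, -0.0039, 0.0417, 3.16, 0.0, 0.0, 1.0, -0.0021, -0.0016, 0.0418, 3.16, 0.0, 0.0, 1.0, -0.002, 0.0008, 0.0418, 3.16, 0.0, 0.0, 1.0, -0.0021, 0.003, 0.0418, 3.16, 0.0, 0.0, 1.0]
[-0.002, 0.0053, 0.0415, 3.16, 0.0, 0.0, 1.0, -0.0021, 0.0077, 0.0411, 3.16, 0.0, 0.0, 1.0, -0.0021, 0.0098, 0.0407, 3.16, 0.0, 0.0, 1.0, -0.002, 0.0121, 0.04, 3.16, 0.0, 0.0, 1.0]
end [609.96068365 -99.9594353  344.99059058] [ 1.1055903   1.27214318 -1.10549678]
```

Request:
play_rows(
  steps=[-0.002,-0.029,0.03,3.2,0,0,1,-0.002,-0.027,0.032,3.2,0,0,1,-0.002,-0.025,0.033,3.2,0,0,1,-0.002,-0.023,0.035,3.2,0,0,1,-0.002,-0.021,0.036,3.2,0,0,1,-0.002,-0.019,0.037,3.2,0,0,1,-0.002,-0.017,0.038,3.2,0,0,1,-0.002,-0.015,0.039,3.2,0,0,1],
)

```text
time_s: 1.5
eef_pos: [373.8, 342.6, 320.3]
ee_rot: [0.608, 1.484, -0.607]
wrist_force: [1.8, 0.1, 0.7]
gripper_width: 85.1
```

Request:
play_rows(
  steps=[-0.002,-0.013,0.04,3.2,0,0,1,-0.002,-0.011,0.04,3.2,0,0,1,-0.002,-0.008,0.041,3.2,0,0,1,-0.002,-0.006,0.041,3.2,0,0,1,-0.002,-0.004,0.042,3.2,0,0,1,-0.002,-0.002,0.042,3.2,0,0,1,-0.002,0.001,0.042,3.2,0,0,1,-0.002,0.003,0.042,3.2,0,0,1],
)

```text
time_s: 2.3
eef_pos: [528.4, 45.4, 336.4]
ee_rot: [0.95, 1.353, -0.949]
wrist_force: [0.8, 0.9, 0.1]
gripper_width: 85.0
```

Run:
```python
from h import *
plan([600,-100,345],down(8),4,1)
```

```text
[-0.0022, 0.0044, 0.0403, 2.98, -0.01, -0.01, 1.0, -0.0021, 0.0066, 0.0399, 2.98, -0.01, -0.01, 1.0, -0.0022, 0.0086, 0.0396, 2.98, -0.01, -0.01, 1.0, -0.0021, 0.0106, 0.0391, 2.98, -0.01, -0.01, 1.0]
end [599.96324253 -99.9827311  344.97244674] [ 1.10585581  1.27148817 -1.10585198]
```

Request:
play_rows(
  steps=[-0.002,0.005,0.038,3,0,0,1,-0.002,0.007,0.038,3,0,0,1,-0.002,0.009,0.038,3,0,0,1,-0.002,0.01,0.038,3,0,0,1,0,0,0,0,0,0,1],
)

```text
time_s: 2.8
eef_pos: [599.3, -97.6, 344.6]
ee_rot: [1.11, 1.264, -1.113]
wrist_force: [-0.4, 0.2, -0.1]
gripper_width: 85.7
```

Run:
```python
from h import *
s=manip.get_state();print(s["eef_pos"],s["ee_rot"],np.round(s["qpos"],3))
p=manip.camera_params("wrist");im=manip.read_camera("wrist");cv2.imwrite("pics/w1.png",im[:,:,::-1]);np.savez("w1.npz",**p)
print(proj("wrist",[[615.5,-100.5,206],[615.5,-100.5,180]],p))
for t in ["cap_grip"]:
    for d in manip.cut_out("wrist",t)[:2]: print(d["confidence"],d["rect"])
```

```text
[599.28912783 -97.55899419 344.58401198] [ 1.10991032  1.26423749 -1.11270884] [-0.398  0.368  0.6    1.71  -0.222  1.131  0.397]
[[340.77087188 218.4841019 ]
 [338.6104241  206.16546446]]
0.64 [343.6, 202.5, 118.8, 112.7]
```

View pics/w1.png

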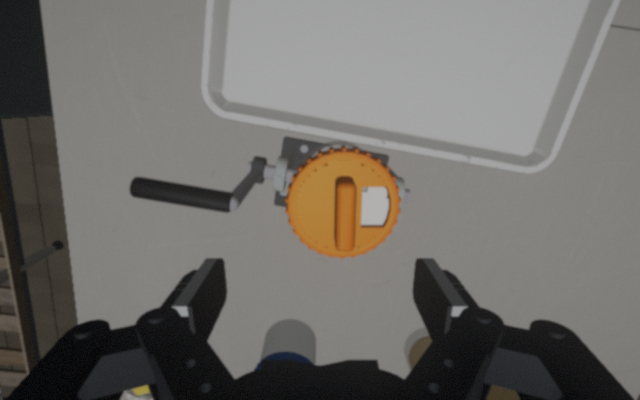

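Run:
```python
from h import *
p=dict(np.load("w1.npz"))
im=cv2.imread("pics/w1.png");c=im[140:270,250:450];cv2.imwrite("pics/w1z.png",cv2.resize(c,None,fx=4,fy=4,interpolation=cv2.INTER_CUBIC))
h=cv2.cvtColor(im,cv2.COLOR_BGR2HSV)
m=cv2.inRange(h,(4,150,80),(20,255,255));k,l,s,cc=cv2.connectedComponentsWithStats(m);i=1+s[1:,4].argmax()
cn=max(cv2.findContours((l==i).astype('u1'),0,1)[0],key=cv2.contourArea)
e=cv2.fitEllipse(cn);print(e,onz("wrist",*e[0],175,p))
```

```text
((342.51513671875, 202.47747802734375), (106.46211242675781, 111.6072006225586), 79.34786224365234) [618.60711544 -98.76602943 175.        ]
```

View pics/w1z.png

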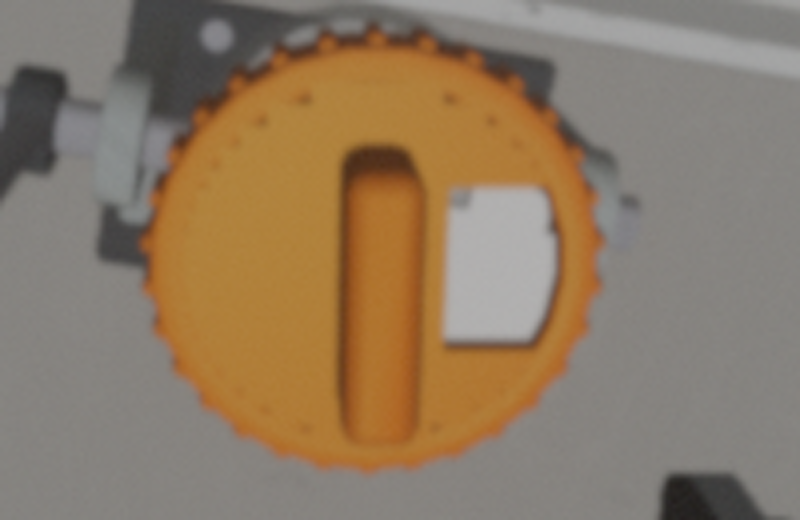

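Run:
```python
from h import *
p=dict(np.load("w1.npz"))
a=onz("wrist",346,182.5,206,p);b=onz("wrist",345.2,250,206,p);c=onz("wrist",345.8,216,206,p)
print(a,b,c,np.linalg.norm(a-b),np.degrees(np.arctan2(*(a-b)[[1,0]])))
P,R=pose();M=R.as_matrix();print(np.degrees(np.arctan2(M[1,1],M[0,1])))
# fingers position check: wrist camera midpoint col 320
plan([617.5,-99.5,258],down(8),6,1)
```

```text
[615.07982163 -74.69271081 206.        ] [ 622.2584818  -123.86981312  206.        ] [618.65394376 -98.23874858 206.        ] 49.6982952828381 98.30512993913122
7.919172382895417
[0.0143, 0.003, 0.0016, -0.01, 0.0, 0.0, 1.0, 0.0143, 0.003, 0.0016, -0.01, 0.0, 0.0, 1.0, 0.0143, 0.003, 0.0017, -0.01, 0.0, 0.0, 1.0, 0.0143, 0.003, 0.0016, -0.01, 0.0, 0.0, 1.0, 0.0143, 0.0029, 0.0016, -0.01, 0.0, 0.0, 1.0, 0.0143, 0.003, 0.0016, -0.01, 0.0, 0.0, 1.0]
end [617.46449218 -99.48838429 257.98429517] [ 1.1057378   1.27182479 -1.10625487]
```

Request:
play_rows(
  steps=[0.0143,0.003,0.0016,0,0,0,1,0.0143,0.003,0.0016,0,0,0,1,0.0143,0.003,0.0016,0,0,0,1,0.0143,0.003,0.0016,0,0,0,1,0.0143,0.003,0.0016,0,0,0,1,0.0143,0.003,0.0016,0,0,0,0,0,0,0,0,0,0,-0.5,0,0,0,0,0,0,-1],
  grip_force=30,
)

```text
time_s: 3.7
eef_pos: [617.6, -98.6, 257.8]
ee_rot: [1.105, 1.272, -1.106]
wrist_force: [1.1, -1.0, -0.4]
gripper_width: 43.9
```

Request:
play_rows(
  steps=[0,0,0,0,0,0,-1,0,0,0,0,0,0,-1,0,0,0,0,0,0,-1,0,0,0,0,0,0,-1],
)

```text
time_s: 4.1
eef_pos: [618.0, -98.5, 259.0]
ee_rot: [1.106, 1.271, -1.104]
wrist_force: [0.7, 0.3, 3.3]
gripper_width: 13.0
```

Run:
```python
from h import *
s=manip.get_state();print(np.round(s["eef_pos"],1),np.round(s["wrist_force"],1),np.round(s["wrist_torque"],2),s["gripper_width"],s["time_s"])
im=manip.read_camera("wrist");cv2.imwrite("pics/w2.png",im[:,:,::-1])
```

```text
[618.  -98.5 259. ] [0.7 0.3 3.3] [-0.03  0.08 -0.06] 12.96254248720616 4.1
```

View pics/w2.png

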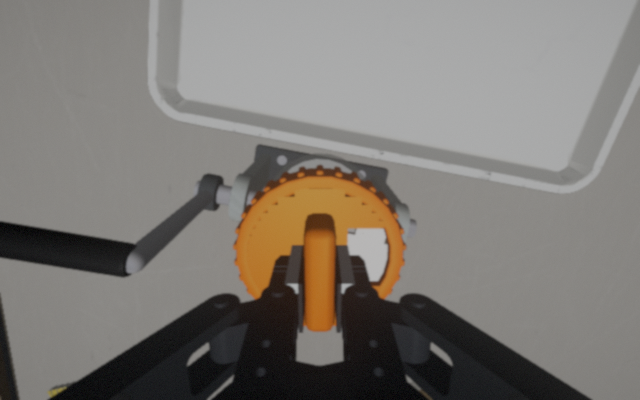

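Request:
play_rows(
  steps=[0,0,0,-6,0,0,-1,0,0,0,-6,0,0,-1,0,0,0,-6,0,0,-1,0,0,0,-6,0,0,-1,0,0,0,-6,0,0,-1,0,0,0,-6,0,0,-1],
)

```text
time_s: 4.75
eef_pos: [617.4, -98.9, 259.0]
ee_rot: [0.624, 1.479, -0.624]
wrist_force: [-2.6, -0.9, 5.6]
gripper_width: 13.5
```

```bash
cat > st.py <<'E'
from h import *
s=manip.get_state();M=Ro.from_rotvec(s["ee_rot"]).as_matrix()
print(np.round(s["eef_pos"],1),"F",np.round(s["wrist_force"],1),"T",np.round(s["wrist_torque"],2),"w",round(s["gripper_width"],1),"t",s["time_s"],"jaw",np.degrees(np.arctan2(M[1,1],M[0,1])).round(1),"q",np.round(s["qpos"],2))
E
python3 st.py
```

```text
[617.4 -98.9 259. ] F [-2.6 -0.9  5.6] T [-0.07  0.57 -0.08] w 13.5 t 4.75 jaw 44.2 q [-0.24  0.46  0.4   1.75 -0.21  0.98  1.02]
```

Request:
play_rows(
  steps=[0,0,0,-6,0,0,-1,0,0,0,-6,0,0,-1,0,0,0,-6,0,0,-1,0,0,0,-6,0,0,-1,0,0,0,-6,0,0,-1,0,0,0,-6,0,0,-1,0,0,0,-5,0,0,-1],
)

```text
time_s: 5.45
eef_pos: [617.1, -99.5, 258.9]
ee_rot: [0.065, 1.57, -0.067]
wrist_force: [-4.3, -1.6, 6.8]
gripper_width: 13.2
```

```bash
python3 st.py
```

```text
[617.1 -99.5 258.9] F [-4.3 -1.6  6.8] T [-0.33  0.75 -0.13] w 13.2 t 5.45 jaw 85.2 q [-0.11  0.44  0.23  1.74 -0.12  0.97  1.65]
```

Request:
play_rows(
  steps=[0,0,0,-1.5,0,0,-1,0,0,0,-1.5,0,0,-1,0,0,0,-1,0,0,-1,0,0,0,0,0,0,-1],
)

```text
time_s: 5.85
eef_pos: [617.1, -99.6, 259.0]
ee_rot: [0.015, 1.571, -0.016]
wrist_force: [-3.3, -1.0, 6.9]
gripper_width: 13.1
```

```bash
python3 st.py
python3 - <<'E'
from h import *
for n in ["wrist","top"]:
    im=manip.read_camera(n);cv2.imwrite(f"pics/{n}3.png",im[:,:,::-1])
E
```

```text
[617.1 -99.6 259. ] F [-3.3 -1.   6.9] T [-0.25  0.72 -0.72] w 13.1 t 5.85 jaw 88.9 q [-0.1   0.44  0.22  1.74 -0.11  0.97  1.71]
```

View pics/wrist3.png

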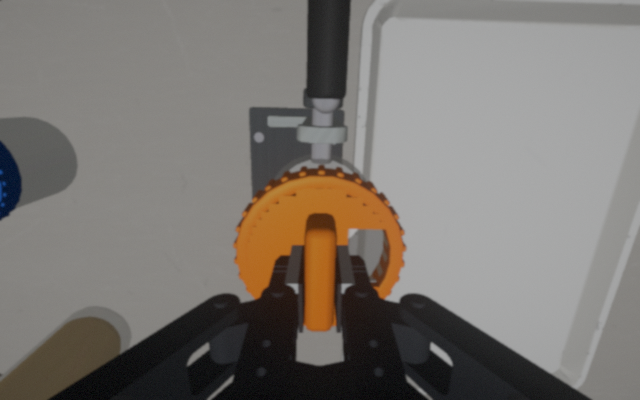

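Request:
play_rows(
  steps=[0,0,0,0,0,0,0,0,0,0,0,0,0,1,0,0,0,0,0,0,1,-0.02,0,0,0,0,0,1,-0.03,0,0,0,0,0,1,-0.03,0,-0.02,0,0,0,1,-0.02,0,-0.03,0,0,0,1,0,0,-0.03,0,0,0,1],
)

```text
time_s: 6.75
eef_pos: [538.2, -97.2, 360.9]
ee_rot: [0.013, 1.565, -0.013]
wrist_force: [-0.2, 0.4, 0.1]
gripper_width: 84.9
```

Request:
play_rows(
  steps=[0,0.002,-0.03,-0.5,0,0,1,0,0.002,-0.03,-0.5,0,0,1,0,0,-0.01,0,0,0,1,0,0,0,0,0,0,1],
)

```text
time_s: 7.15
eef_pos: [467.0, -92.3, 358.4]
ee_rot: [0.0, 1.57, 0.0]
wrist_force: [0.6, -0.9, -0.3]
gripper_width: 85.9
```

```bash
python3 st.py
python3 - <<'E'
from h import *
p=manip.camera_params("wrist");np.savez("w4.npz",**p)
for n in ["wrist","top"]:
    im=manip.read_camera(n);cv2.imwrite(f"pics/{n}4.png",im[:,:,::-1])
print(proj("wrist",[[503.7,-94.8,210],[473.7,-93.3,210],[533.7,-96.3,210]],p))
E
```

```text
[467.  -92.3 358.4] F [ 0.6 -0.9 -0.3] T [-0.02  0.04  0.02] w 85.9 t 7.15 jaw 90.0 q [-0.15  0.09  0.23  1.96 -0.02  1.1   1.66]
[[318.45470177 255.32075101]
 [320.5045563  217.82671517]
 [316.55284875 290.10768054]]
```

View pics/wrist4.png

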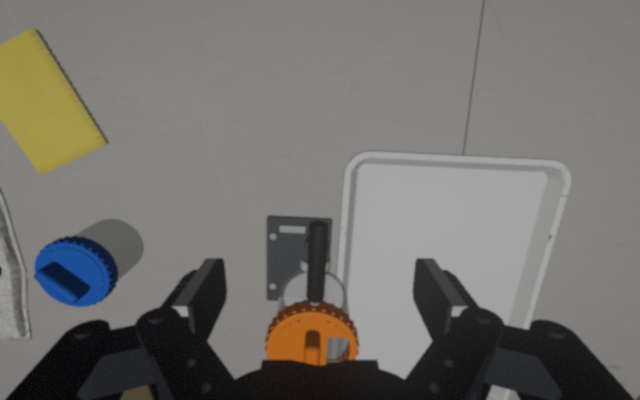

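View pics/top4.png

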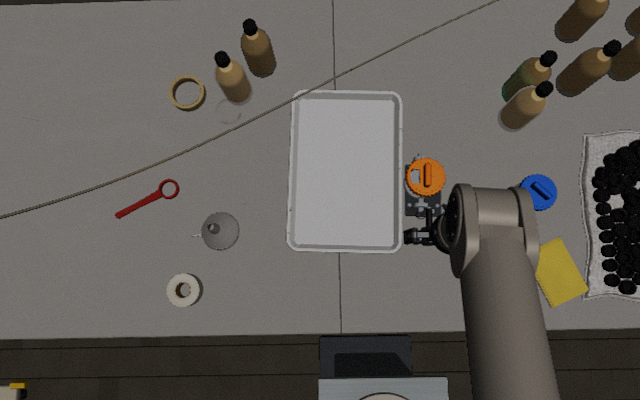

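Run:
```python
from h import *
plan([500,-94.8,264],down(87),5,1)
```

```text
[0.0189, -0.0005, 0.0062, 0.61, 0.01, 0.0, 1.0, 0.0189, -0.0005, 0.0063, 0.61, 0.01, 0.0, 1.0, 0.0188, -0.0004, 0.0062, 0.61, 0.01, 0.0, 1.0, 0.0189, -0.0003, 0.0063, 0.61, 0.01, 0.0, 1.0, 0.0189, -0.0003, 0.0062, 0.61, 0.01, 0.0, 1.0]
end [499.95973064 -94.83070842 263.99777316] [ 0.0412861   1.57000188 -0.04135039]
```

Request:
play_rows(
  steps=[0.019,-0.0005,0.0062,0.6,0,0,1,0.019,-0.0005,0.0062,0.6,0,0,1,0.019,-0.0004,0.0062,0.6,0,0,1,0.019,-0.0003,0.0062,0.6,0,0,1,0.019,-0.0003,0.0062,0.6,0,0,1,0,0,0,0,0,0,0,0,0,0,0,0,0,-1,0,0,0,0,0,0,-1],
  grip_force=35,
)

```text
time_s: 8.05
eef_pos: [499.3, -95.0, 263.9]
ee_rot: [0.041, 1.569, -0.041]
wrist_force: [-0.6, 0.1, -0.2]
gripper_width: 43.9
```

Request:
play_rows(
  steps=[0,0,0,0,0,0,-1,0,0,0,0,0,0,-1,0,0,0,0,0,0,-1],
)

```text
time_s: 8.35
eef_pos: [498.9, -94.3, 264.0]
ee_rot: [0.041, 1.569, -0.04]
wrist_force: [-1.0, 3.2, 6.3]
gripper_width: 12.7
```

```bash
python3 st.py
python3 - <<'E'
from h import *
im=manip.read_camera("wrist");cv2.imwrite(f"pics/wrist5.png",im[:,:,::-1])
E
```

```text
[498.9 -94.3 264. ] F [-1.   3.2  6.3] T [0.55 0.36 0.03] w 12.7 t 8.35 jaw 87.1 q [-0.13  0.25  0.23  2.01 -0.07  0.89  1.66]
```

View pics/wrist5.png

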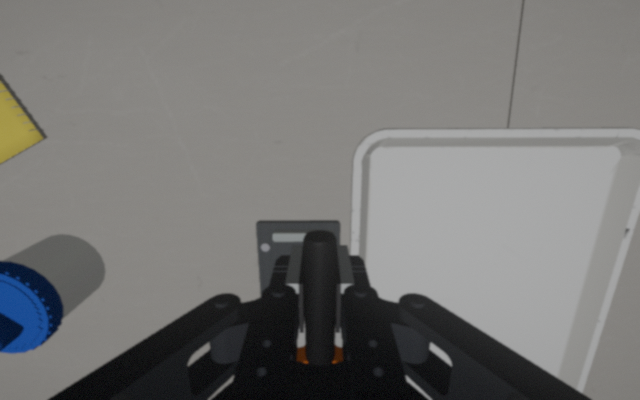

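```bash
cat > arc.py <<'E'
from h import *
import sys
# lever arc: bar centre at th
PSI=np.radians(-2.9);U=np.array([-np.sin(PSI),np.cos(PSI),0])
G0=np.array([499.3,-94.6,210.])
def tcp(th,tilt):
    G=G0+100*(np.sin(th)*U+(np.cos(th)-1)*np.array([0,0,1]))
    R=down(87.1,tilt); return G-54*R.apply([1,0,0]),R
def seq(ths,tilts,g,start=None):
    P,R=start or pose(); out=[]
    for th,ti in zip(ths,tilts):
        P1,R1=tcp(th,ti); d=np.round(R.inv().apply(P1-P)/1000,4); w=np.round(np.degrees((R.inv()*R1).as_rotvec()),1)
        out.append([*d,*w,g]);P=P+R.apply(d*1000);R=R*Ro.from_rotvec(np.radians(w))
    for i in range(0,len(out),8): print([float(v)+0 for r in out[i:i+8] for v in r])
E
python3 - <<'E'
from arc import *
th=np.linspace(0,1.95,31)[1:]
seq(th,-20*th,-1,start=tcp(0,0))
E
```

```text
[0.0002, 0.0077, 0.0, 0.0, 0.0, -1.3, -1.0, 0.0005, 0.0077, 0.0, 0.0, 0.0, -1.3, -1.0, 0.0008, 0.0077, 0.0, 0.0, 0.0, -1.3, -1.0, 0.001, 0.0076, 0.0, 0.0, 0.0, -1.3, -1.0, 0.0014, 0.0076, 0.0, 0.0, 0.0, -1.3, -1.0, 0.0015, 0.0076, 0.0, 0.0, 0.0, -1.3, -1.0, 0.0019, 0.0074, 0.0, 0.0, 0.0, -1.3, -1.0, 0.0021, 0.0074, 0.0, 0.0, 0.0, -1.3, -1.0]
[0.0024, 0.0073, 0.0, 0.0, 0.0, -1.3, -1.0, 0.0026, 0.0072, 0.0, 0.0, 0.0, -1.3, -1.0, 0.0029, 0.007, 0.0, 0.0, 0.0, -1.3, -1.0, 0.0031, 0.007, 0.0, 0.0, 0.0, -1.3, -1.0, 0.0033, 0.0068, 0.0, 0.0, 0.0, -1.3, -1.0, 0.0036, 0.0066, 0.0, 0.0, 0.0, -1.3, -1.0, 0.0039, 0.0065, 0.0, 0.0, 0.0, -1.3, -1.0, 0.004, 0.0063, 0.0, 0.0, 0.0, -1.3, -1.0]
[0.0042, 0.0062, 0.0, 0.0, 0.0, -1.3, -1.0, 0.0045, 0.006, 0.0, 0.0, 0.0, -1.3, -1.0, 0.0046, 0.0057, 0.0, 0.0, 0.0, -1.3, -1.0, 0.0049, 0.0056, 0.0, 0.0, 0.0, -1.3, -1.0, 0.005, 0.0054, 0.0, 0.0, 0.0, -1.3, -1.0, 0.0052, 0.0052, 0.0, 0.0, 0.0, -1.3, -1.0, 0.0053, 0.0049, 0.0, 0.0, 0.0, -1.3, -1.0, 0.0055, 0.0047, 0.0, 0.0, 0.0, -1.3, -1.0]
[0.0057, 0.0045, 0.0, 0.0, 0.0, -1.3, -1.0, 0.0058, 0.0042, 0.0, 0.0, 0.0, -1.3, -1.0, 0.0059, 0.004, 0.0, 0.0, 0.0, -1.3, -1.0, 0.006, 0.0037, 0.0, 0.0, 0.0, -1.3, -1.0, 0.0061, 0.0035, 0.0, 0.0, 0.0, -1.3, -1.0, 0.0062, 0.0032, 0.0, 0.0, 0.0, -1.3, -1.0]
```

Request:
play_rows(
  steps=[0.0002,0.0077,0,0,0,-1.3,-1,0.0005,0.0077,0,0,0,-1.3,-1,0.0008,0.0077,0,0,0,-1.3,-1,0.001,0.0076,0,0,0,-1.3,-1,0.0014,0.0076,0,0,0,-1.3,-1,0.0015,0.0076,0,0,0,-1.3,-1,0.0019,0.0074,0,0,0,-1.3,-1,0.0021,0.0074,0,0,0,-1.3,-1],
)

```text
time_s: 9.2
eef_pos: [501.8, -37.0, 249.8]
ee_rot: [-0.103, 1.569, -0.186]
wrist_force: [-0.6, -4.3, 1.8]
gripper_width: 12.8
```

```bash
python3 st.py
python3 - <<'E'
from arc import *
print(tcp(.52,-10.4)[0], tcp(.52,-10.4)[1].as_rotvec())
P,R=pose();print("grasp",P+54*R.apply([1,0,0]))
th=np.linspace(.52,1.95,23)[1:]
seq(th,-20*th,-1)
E
```

```text
[501.8 -37.  249.8] F [-0.6 -4.3  1.8] T [-0.96  0.18  0.01] w 12.8 t 9.2 jaw 86.9 q [-0.34  0.27  0.23  2.03  0.16  0.89  1.3 ]
[502.3070444  -35.24006872 249.89477739] [-0.10292428  1.570321   -0.18223962]
grasp [501.37931194 -46.89831539 196.76534911]
[0.002, 0.009, 0.0003, -0.1, 0.0, -1.1, -1.0, 0.0026, 0.0072, 0.0, 0.0, 0.0, -1.3, -1.0, 0.0029, 0.0071, 0.0, -0.1, 0.0, -1.3, -1.0, 0.0031, 0.0069, 0.0, 0.0, 0.0, -1.3, -1.0, 0.0034, 0.0068, 0.0, 0.0, 0.0, -1.3, -1.0, 0.0036, 0.0067, 0.0, 0.0, 0.0, -1.3, -1.0, 0.0038, 0.0064, 0.0, 0.0, 0.0, -1.3, -1.0, 0.004, 0.0064, 0.0, 0.0, 0.0, -1.3, -1.0]
[0.0043, 0.0061, 0.0, 0.0, 0.0, -1.3, -1.0, 0.0044, 0.006, 0.0001, 0.0, 0.0, -1.3, -1.0, 0.0047, 0.0058, 0.0, 0.0, 0.0, -1.3, -1.0, 0.0048, 0.0056, 0.0, 0.0, 0.0, -1.3, -1.0, 0.005, 0.0053, 0.0, 0.0, 0.0, -1.3, -1.0, 0.0052, 0.0052, 0.0, 0.0, 0.0, -1.3, -1.0, 0.0054, 0.0049, 0.0, 0.0, 0.0, -1.3, -1.0, 0.0055, 0.0047, 0.0, 0.0, 0.0, -1.3, -1.0]
[0.0056, 0.0045, -0.0001, 0.0, 0.0, -1.3, -1.0, 0.0058, 0.0042, 0.0, 0.0, 0.0, -1.3, -1.0, 0.0059, 0.004, 0.0, 0.0, 0.0, -1.3, -1.0, 0.006, 0.0037, 0.0, 0.0, 0.0, -1.3, -1.0, 0.0061, 0.0035, 0.0, 0.0, 0.0, -1.3, -1.0, 0.0062, 0.0032, 0.0, 0.0, 0.1, -1.3, -1.0]
```

Forces are small, so I continue the arc.

Request:
play_rows(
  steps=[0.0024,0.0073,0,0,0,-1.3,-1,0.0026,0.0072,0,0,0,-1.3,-1,0.0029,0.007,0,0,0,-1.3,-1,0.0031,0.007,0,0,0,-1.3,-1,0.0033,0.0068,0,0,0,-1.3,-1,0.0036,0.0066,0,0,0,-1.3,-1,0.0039,0.0065,0,0,0,-1.3,-1,0.004,0.0063,0,0,0,-1.3,-1],
)

```text
time_s: 10.0
eef_pos: [504.2, 8.8, 210.9]
ee_rot: [-0.246, 1.561, -0.329]
wrist_force: [-1.2, -3.4, 7.6]
gripper_width: 12.5
```

```bash
python3 st.py
python3 - <<'E'
from arc import *
print(tcp(1.04,-20.8)[0])
im=manip.read_camera("wrist");cv2.imwrite(f"pics/wrist6.png",im[:,:,::-1])
E
```

```text
[504.2   8.8 210.9] F [-1.2 -3.4  7.6] T [-1.25  0.35 -0.01] w 12.5 t 10.0 jaw 86.9 q [-0.52  0.37  0.25  2.04  0.33  0.89  1.01]
[504.63331542  10.6811982  211.10261225]
```

View pics/wrist6.png

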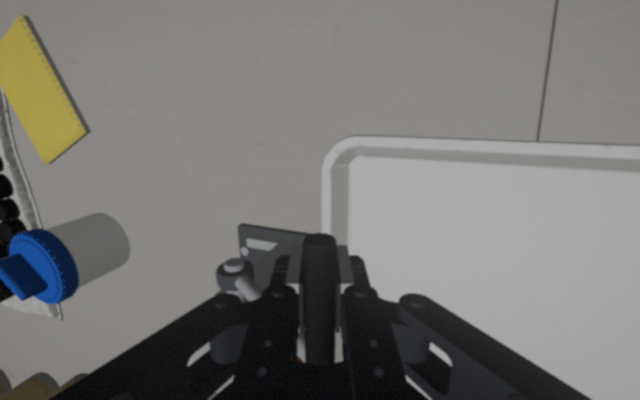

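Bar still centred between pads (320,265); continue.

Request:
play_rows(
  steps=[0.0042,0.0062,0,0,0,-1.3,-1,0.0045,0.006,0,0,0,-1.3,-1,0.0046,0.0057,0,0,0,-1.3,-1,0.0049,0.0056,0,0,0,-1.3,-1,0.005,0.0054,0,0,0,-1.3,-1,0.0052,0.0052,0,0,0,-1.3,-1,0.0053,0.0049,0,0,0,-1.3,-1,0.0055,0.0047,0,0,0,-1.3,-1],
)

```text
time_s: 10.85
eef_pos: [505.4, 31.4, 157.2]
ee_rot: [-0.389, 1.542, -0.471]
wrist_force: [-2.2, -1.2, 9.4]
gripper_width: 12.8
```

```bash
python3 st.py
python3 - <<'E'
from arc import *
print(tcp(1.56,-31.2)[0])
E
```

```text
[505.4  31.4 157.2] F [-2.2 -1.2  9.4] T [-1.11  0.31 -0.07] w 12.8 t 10.85 jaw 86.9 q [-0.65  0.52  0.29  2.04  0.45  0.9   0.8 ]
[505.77425866  33.2037497  157.26928175]
```

Request:
play_rows(
  steps=[0.0057,0.0045,0,0,0,-1.3,-1,0.0058,0.0042,0,0,0,-1.3,-1,0.0059,0.004,0,0,0,-1.3,-1,0.006,0.0037,0,0,0,-1.3,-1,0.0061,0.0035,0,0,0,-1.3,-1,0.0062,0.0032,0,0,0,-1.3,-1,0.002,0.001,0,0,0,0,-1,0,0,0,0,0,0,-1],
)

```text
time_s: 11.65
eef_pos: [505.4, 29.9, 112.7]
ee_rot: [-0.497, 1.522, -0.576]
wrist_force: [-1.4, -0.3, 9.8]
gripper_width: 12.9
```

```bash
python3 st.py
python3 - <<'E'
from arc import *
print(tcp(1.95,-39)[0])
P,R=pose();print("grasp",P+54*R.apply([1,0,0]))
for n in ["scene","top"]:
  im=manip.read_camera(n);cv2.imwrite(f"pics/{n}7.png",im[:,:,::-1])
E
```

```text
[505.4  29.9 112.7] F [-1.4 -0.3  9.8] T [-0.94  0.23 -0.14] w 12.9 t 11.65 jaw 87.0 q [-0.72  0.66  0.33  2.03  0.52  0.89  0.67]
[505.71919544  32.11678559 114.94779878]
grasp [503.53773281  -4.15899769  70.86193845]
```

View pics/scene7.png

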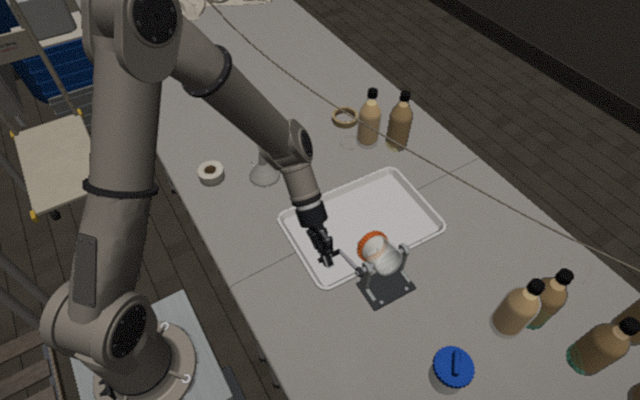

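View pics/top7.png

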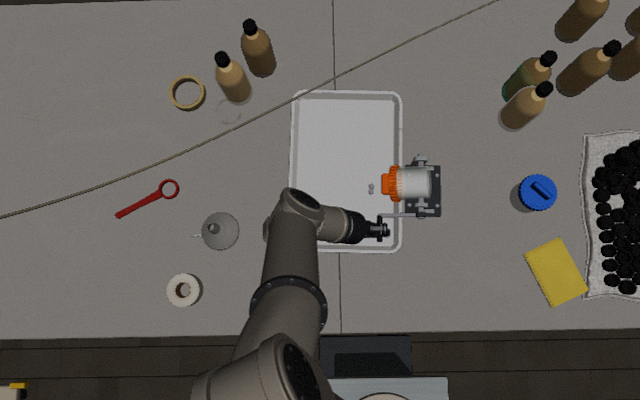

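Request:
play_rows(
  steps=[0,0,0,0,0,0,-1,0,0,0,0,0,0,-1,0,0,0,0,0,0,-1,0,0,0,0,0,0,-1,0,0,0,0,0,0,-1,0,0,0,0,0,0,-1,0,0,0,0,0,0,-1,0,0,0,0,0,0,-1],
)

```text
time_s: 12.55
eef_pos: [505.4, 30.0, 113.1]
ee_rot: [-0.496, 1.521, -0.576]
wrist_force: [-0.9, -1.4, 8.7]
gripper_width: 12.7
```

```bash
python3 st.py
python3 - <<'E'
from arc import *
for n in ["scene","top"]:
  im=manip.read_camera(n)[:,:,::-1];c=im[80:260,270:450] if n=="top" else im[150:300,260:460]
  cv2.imwrite(f"pics/{n}8.png",cv2.resize(c,None,fx=3,fy=3,interpolation=cv2.INTER_CUBIC))
  for d in manip.cut_out(n,"ball_1"): print(n,d["confidence"],d["rect"],onz(n,*d["rect"][:2],9))
th=np.linspace(1.97,0,31)[1:]
seq(th,-20*th,-1)
E
```

```text
[505.4  30.  113.1] F [-0.9 -1.4  8.7] T [-0.9   0.27 -0.16] w 12.7 t 12.55 jaw 86.9 q [-0.72  0.66  0.33  2.03  0.52  0.89  0.67]
[-0.0071, -0.0019, 0.0002, -0.1, -0.1, 1.1, -1.0, -0.0061, -0.0035, 0.0, 0.0, 0.0, 1.3, -1.0, -0.0061, -0.0039, 0.0, 0.0, 0.0, 1.3, -1.0, -0.0059, -0.0041, 0.0, 0.0, 0.0, 1.3, -1.0, -0.0057, -0.0043, 0.0, 0.0, 0.0, 1.3, -1.0, -0.0057, -0.0046, 0.0001, 0.0, 0.0, 1.3, -1.0, -0.0054, -0.0048, 0.0, 0.0, 0.0, 1.3, -1.0, -0.0054, -0.0051, 0.0, 0.0, 0.0, 1.4, -1.0]
[-0.0051, -0.0052, 0.0, 0.0, 0.0, 1.3, -1.0, -0.005, -0.0055, 0.0, 0.0, 0.0, 1.3, -1.0, -0.0048, -0.0057, 0.0, 0.0, 0.0, 1.3, -1.0, -0.0046, -0.0059, 0.0, 0.0, 0.0, 1.3, -1.0, -0.0044, -0.0061, 0.0, 0.0, 0.0, 1.3, -1.0, -0.0042, -0.0063, 0.0, 0.0, 0.0, 1.3, -1.0, -0.004, -0.0065, 0.0, 0.0, 0.0, 1.3, -1.0, -0.0037, -0.0066, 0.0, 0.0, 0.0, 1.4, -1.0]
[-0.0035, -0.0068, 0.0, 0.0, 0.0, 1.3, -1.0, -0.0033, -0.0069, 0.0, 0.0, 0.0, 1.3, -1.0, -0.003, -0.0071, 0.0, 0.0, 0.0, 1.3, -1.0, -0.0028, -0.0072, 0.0, 0.0, 0.0, 1.3, -1.0, -0.0025, -0.0073, 0.0, 0.0, 0.0, 1.3, -1.0, -0.0022, -0.0074, 0.0, 0.0, 0.0, 1.3, -1.0, -0.002, -0.0075, 0.0, 0.0, 0.0, 1.4, -1.0, -0.0017, -0.0075, 0.0, 0.0, 0.0, 1.3, -1.0]
[-0.0015, -0.0077, 0.0, 0.0, 0.0, 1.3, -1.0, -0.0011, -0.0077, 0.0, 0.0, 0.0, 1.3, -1.0, -0.0009, -0.0077, 0.0, 0.0, 0.0, 1.3, -1.0, -0.0006, -0.0078, 0.0, 0.0, 0.0, 1.3, -1.0, -0.0004, -0.0078, 0.0, 0.0, 0.0, 1.3, -1.0, 0.0, -0.0078, 0.0, 0.0, 0.0, 1.3, -1.0]
```

View pics/top8.png

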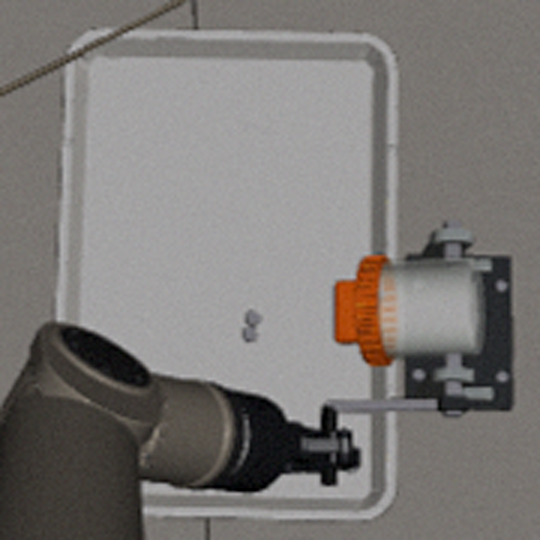

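View pics/scene8.png

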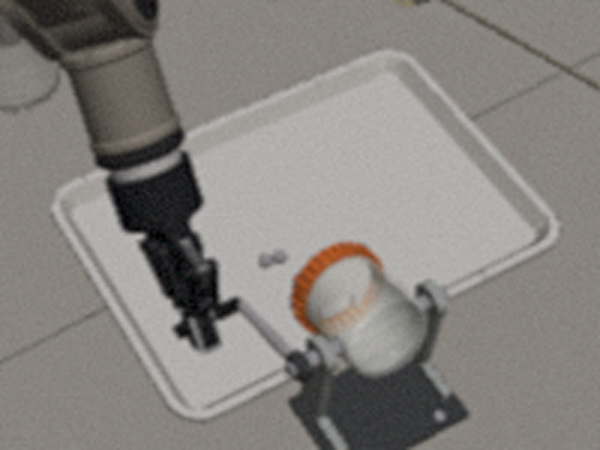

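Request:
play_rows(
  steps=[-0.0068,-0.0022,0,0,0,1.2,-1,-0.0061,-0.0035,0,0,0,1.3,-1,-0.0061,-0.0039,0,0,0,1.3,-1,-0.0059,-0.0041,0,0,0,1.3,-1,-0.0057,-0.0043,0,0,0,1.3,-1,-0.0057,-0.0046,0,0,0,1.3,-1,-0.0054,-0.0048,0,0,0,1.3,-1,-0.0054,-0.0051,0,0,0,1.4,-1],
)

```text
time_s: 13.55
eef_pos: [505.2, 28.3, 169.3]
ee_rot: [-0.352, 1.548, -0.435]
wrist_force: [1.7, -6.8, -1.1]
gripper_width: 12.7
```

Request:
play_rows(
  steps=[-0.0051,-0.0052,0,0,0,1.3,-1,-0.005,-0.0055,0,0,0,1.3,-1,-0.0048,-0.0057,0,0,0,1.3,-1,-0.0046,-0.0059,0,0,0,1.3,-1,-0.0044,-0.0061,0,0,0,1.3,-1,-0.0042,-0.0063,0,0,0,1.3,-1,-0.004,-0.0065,0,0,0,1.3,-1,-0.0037,-0.0066,0,0,0,1.4,-1],
)

```text
time_s: 14.35
eef_pos: [503.7, 0.6, 220.6]
ee_rot: [-0.207, 1.564, -0.29]
wrist_force: [3.6, -4.8, -5.2]
gripper_width: 12.8
```

```bash
python3 st.py
python3 - <<'E'
from arc import *
t=1.97*14/30;print(tcp(t,-20*t)[0])
th=np.linspace(t,0,15)[1:]
seq(th,-20*th,-1)
E
```

```text
[503.7   0.6 220.6] F [ 3.6 -4.8 -5.2] T [-0.11 -0.57  0.27] w 12.8 t 14.35 jaw 86.9 q [-0.47  0.34  0.24  2.04  0.29  0.89  1.08]
[504.18489407   1.82923017 221.87831211]
[-0.0051, -0.006, 0.0004, -0.2, 0.0, 1.0, -1.0, -0.0033, -0.0069, 0.0, 0.0, 0.0, 1.3, -1.0, -0.003, -0.0071, 0.0, 0.0, 0.0, 1.3, -1.0, -0.0028, -0.0071, 0.0, 0.0, 0.0, 1.4, -1.0, -0.0025, -0.0073, 0.0, 0.0, 0.0, 1.3, -1.0, -0.0022, -0.0074, 0.0, 0.0, 0.0, 1.3, -1.0, -0.002, -0.0075, 0.0, 0.0, 0.0, 1.3, -1.0, -0.0017, -0.0076, 0.0, 0.0, 0.0, 1.3, -1.0]
[-0.0015, -0.0076, 0.0, 0.0, 0.0, 1.3, -1.0, -0.0011, -0.0077, 0.0, 0.0, 0.0, 1.3, -1.0, -0.0009, -0.0078, 0.0, 0.0, 0.0, 1.4, -1.0, -0.0006, -0.0078, -0.0001, 0.0, 0.0, 1.3, -1.0, -0.0004, -0.0077, 0.0, 0.0, 0.0, 1.3, -1.0, 0.0, -0.0079, 0.0, 0.0, 0.0, 1.3, -1.0]
```

Request:
play_rows(
  steps=[-0.0037,-0.0066,0,0,0,1.3,-1,-0.0033,-0.0069,0,0,0,1.3,-1,-0.003,-0.0071,0,0,0,1.3,-1,-0.0028,-0.0072,0,0,0,1.3,-1,-0.0025,-0.0073,0,0,0,1.3,-1,-0.0022,-0.0074,0,0,0,1.3,-1,-0.002,-0.0075,0,0,0,1.4,-1,-0.0017,-0.0075,0,0,0,1.3,-1],
)

```text
time_s: 15.15
eef_pos: [501.3, -47.7, 254.8]
ee_rot: [-0.062, 1.57, -0.142]
wrist_force: [-0.2, 2.7, -1.7]
gripper_width: 12.8
```

Request:
play_rows(
  steps=[-0.0015,-0.0077,0,0,0,1.3,-1,-0.0011,-0.0077,0,0,0,1.3,-1,-0.0009,-0.0077,0,0,0,1.3,-1,-0.0006,-0.0078,0,0,0,1.3,-1,-0.0004,-0.0078,0,0,0,1.3,-1,0,-0.007,0,0,0,1.3,-1,0,0,0,0,0,0,-1],
)

```text
time_s: 15.85
eef_pos: [499.0, -94.2, 263.4]
ee_rot: [0.046, 1.568, -0.038]
wrist_force: [-2.2, 0.3, 7.7]
gripper_width: 12.7
```

```bash
python3 st.py
python3 - <<'E'
from arc import *
P,R=pose();print("grasp",P+54*R.apply([1,0,0]),R.as_matrix()[:,0])
E
```

```text
[499.  -94.2 263.4] F [-2.2  0.3  7.7] T [0.25 0.38 0.05] w 12.7 t 15.85 jaw 86.9 q [-0.12  0.25  0.22  2.01 -0.08  0.89  1.66]
grasp [499.1136248  -93.89074798 209.42339134] [ 0.00225297  0.00503439 -0.99998479]
```

Request:
play_rows(
  steps=[0,0,0,0,0,0,0,0,0,0,0,0,0,1,0,0,0,0,0,0,1,-0.02,0,0,0,0,0,1,-0.035,0,0,0,0,0,1,-0.035,0,0,0,0,0,1,0,0,0.03,0,0,0,1,0,0,0.03,0,0,0,1],
)

```text
time_s: 16.65
eef_pos: [559.5, -96.8, 354.0]
ee_rot: [0.044, 1.567, -0.038]
wrist_force: [0.5, 0.2, 0.0]
gripper_width: 85.7
```

Request:
play_rows(
  steps=[0,0,0.03,-0.5,0,0,1,0,0,0.01,-0.5,0,0,1,0,0,0,-0.5,0,0,1],
)

```text
time_s: 16.95
eef_pos: [599.0, -98.5, 351.5]
ee_rot: [0.022, 1.572, -0.017]
wrist_force: [-1.0, 0.5, 1.3]
gripper_width: 85.7
```

```bash
python3 st.py
python3 - <<'E'
from arc import *
p=manip.camera_params("wrist");im=manip.read_camera("wrist");cv2.imwrite("pics/wrist9.png",im[:,:,::-1])
print(proj("wrist",[[617.1,-99.6,206],[643.1,-100.3,206],[591.1,-98.9,206]],p))
plan([617.1,-99.6,258.5],down(88.9),6,1)
E
```

```text
[599.  -98.5 351.5] F [-1.   0.5  1.3] T [-0.03  0.02 -0.  ] w 85.7 t 16.95 jaw 88.6 q [-0.12  0.33  0.23  1.68 -0.09  1.14  1.68]
[[320.28982631 234.20872157]
 [320.1867531  266.27946901]
 [320.40003284 199.9184728 ]]
[0.0155, -0.0001, 0.0032, -0.05, -0.02, -0.03, 1.0, 0.0155, -0.0001, 0.0032, -0.05, -0.02, -0.03, 1.0, 0.0155, -0.0001, 0.0032, -0.05, -0.02, -0.03, 1.0, 0.0155, -0.0001, 0.0032, -0.05, -0.02, -0.03, 1.0, 0.0156, -0.0001, 0.0032, -0.05, -0.02, -0.03, 1.0, 0.0155, -0.0001, 0.0032, -0.05, -0.02, -0.03, 1.0]
end [617.12138561 -99.60689022 258.47518622] [ 0.01546804  1.57030331 -0.01533767]
```

View pics/wrist9.png

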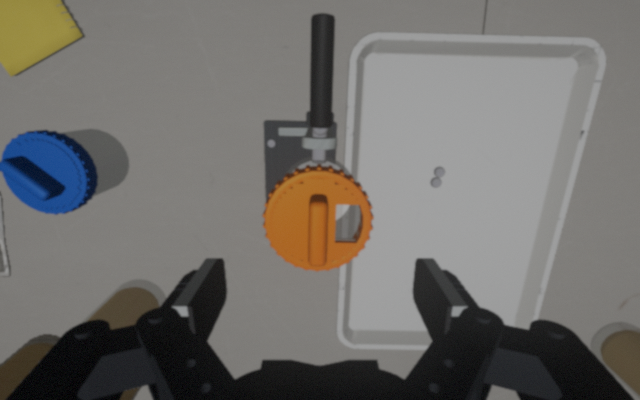

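Jar upright, bar along the image vertical at (318,232), both balls on the tray floor at (437,177). I descend and pinch.

Request:
play_rows(
  steps=[0.0155,0,0.0032,-0.1,0,0,1,0.0155,0,0.0032,0,0,0,1,0.0155,0,0.0032,-0.1,0,0,1,0.0155,0,0.0032,0,0,0,1,0.0155,0,0.0032,-0.1,0,0,1,0.0155,-0.0006,0.0032,0,0,0,0,0,0,0,0,0,0,-0.5,0,0,0,0,0,0,-1],
  grip_force=30,
)

```text
time_s: 17.8
eef_pos: [617.7, -99.6, 258.9]
ee_rot: [0.019, 1.571, -0.014]
wrist_force: [0.3, 0.8, 1.0]
gripper_width: 44.0
```

Request:
play_rows(
  steps=[0,0,0,0,0,0,-1,0,0,0,0,0,0,-1,0,0,0,0,0,0,-1,0,0,0,0,0,0,-1,0,0,0,4,0,0,-1,0,0,0,6,0,0,-1,0,0,0,6,0,0,-1],
)

```text
time_s: 18.5
eef_pos: [618.1, -99.9, 260.3]
ee_rot: [0.241, 1.556, -0.236]
wrist_force: [-0.6, -1.8, 4.5]
gripper_width: 13.3
```

```bash
python3 st.py
```

```text
[618.1 -99.9 260.3] F [-0.6 -1.8  4.5] T [-0.21  0.15  0.04] w 13.3 t 18.5 jaw 72.6 q [-0.15  0.45  0.28  1.74 -0.15  0.98  1.46]
```

Request:
play_rows(
  steps=[0,0,0,6,0,0,-1,0,0,0,6,0,0,-1,0,0,0,6,0,0,-1,0,0,0,6,0,0,-1,0,0,0,6,0,0,-1,0,0,0,6,0,0,-1,0,0,0,6,0,0,-1,0,0,0,6,0,0,-1],
)

```text
time_s: 19.3
eef_pos: [618.2, -99.9, 260.3]
ee_rot: [0.89, 1.382, -0.884]
wrist_force: [-1.4, -2.3, 4.7]
gripper_width: 13.4
```

Request:
play_rows(
  steps=[0,0,0,6,0,0,-1,0,0,0,5,0,0,-1,0,0,0,3,0,0,-1,0,0,0,1.5,0,0,-1,0,0,0,0,0,0,-1],
)

```text
time_s: 19.8
eef_pos: [618.2, -99.9, 260.3]
ee_rot: [1.092, 1.282, -1.086]
wrist_force: [-0.8, -1.0, 5.1]
gripper_width: 12.8
```

```bash
python3 st.py
```

```text
[618.2 -99.9 260.3] F [-0.8 -1.   5.1] T [-0.31  0.2  -0.08] w 12.8 t 19.8 jaw 9.3 q [-0.33  0.48  0.54  1.75 -0.3   0.99  0.48]
```

Request:
play_rows(
  steps=[0,0,0,1,0,0,-1,0,0,0,1,0,0,-1,0,0,0,1,0,0,-1,0,0,0,0,0,0,-1],
)

```text
time_s: 20.2
eef_pos: [618.2, -99.8, 260.3]
ee_rot: [1.13, 1.26, -1.124]
wrist_force: [-1.2, -1.5, 5.7]
gripper_width: 13.7
```

```bash
python3 st.py
```

```text
[618.2 -99.8 260.3] F [-1.2 -1.5  5.7] T [-0.4   0.24  0.49] w 13.7 t 20.2 jaw 6.4 q [-0.34  0.49  0.56  1.75 -0.3   0.99  0.44]
```

Torque rose to +0.49 N m, so the cap is on the shut stop. Release, rise, and check.

Request:
play_rows(
  steps=[0,0,0,0,0,0,0,0,0,0,0,0,0,1,0,0,0,0,0,0,1,-0.02,0,0,0,0,0,1,-0.03,0,0,0,0,0,1,-0.04,0,0,0,0,0,1,-0.03,0,-0.02,0,0,0,1,0,0,0,0,0,0,1],
)

```text
time_s: 21.0
eef_pos: [617.4, -77.9, 383.7]
ee_rot: [1.133, 1.258, -1.117]
wrist_force: [0.7, 0.5, 0.6]
gripper_width: 85.4
```

```bash
python3 st.py
python3 - <<'E'
from arc import *
im=manip.read_camera("wrist");cv2.imwrite("pics/wrist10.png",im[:,:,::-1])
im=manip.read_camera("scene");cv2.imwrite("pics/scene10.png",im[:,:,::-1])
E
```

```text
[617.4 -77.9 383.7] F [0.7 0.5 0.6] T [ 0.03 -0.07 -0.03] w 85.4 t 21.0 jaw 6.5 q [-0.42  0.36  0.6   1.63 -0.22  1.21  0.34]
```

View pics/wrist10.png

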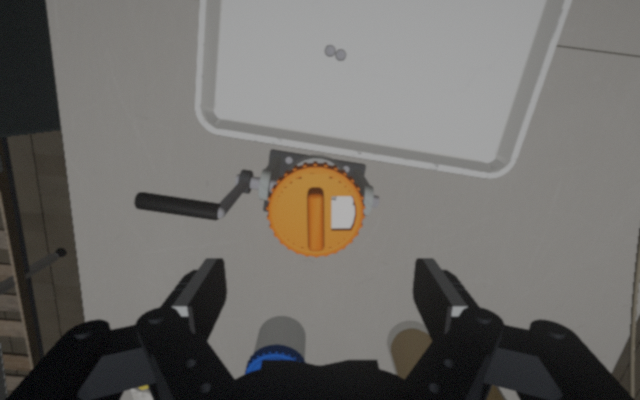

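View pics/scene10.png

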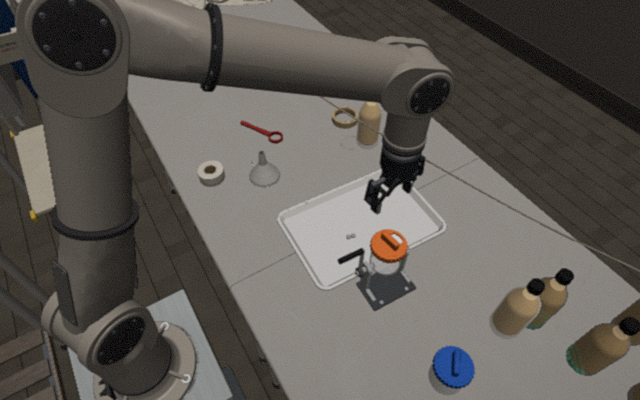

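Run:
```python
from arc import *
p=manip.camera_params("wrist")
print([onz("wrist",*c,9,p) for c in [(329.5,50),(340.5,55)]])
im=cv2.imread("pics/wrist10.png");cv2.imwrite("pics/w10z.png",cv2.resize(im[140:270,230:400],None,fx=4,fy=4,interpolation=cv2.INTER_CUBIC))
a=onz("wrist",316,192,206,p);b=onz("wrist",315.5,246,206,p);print(np.degrees(np.arctan2(*(a-b)[[1,0]])))
```

```text
[array([614.54238924,  53.90967378,   9.        ]), array([628.9363866 ,  49.75215343,   9.        ])]
95.70614630987666
```

Request:
play_rows(
  steps=[0,0,0,0,0,0,1,0,0,0,0,0,0,1,0,0,0,0,0,0,1,0,0,0,0,0,0,1,0,0,0,0,0,0,1,0,0,0,0,0,0,1,0,0,0,0,0,0,1,0,0,0,0,0,0,1],
)

```text
time_s: 21.9
eef_pos: [615.5, -80.0, 379.4]
ee_rot: [1.13, 1.262, -1.126]
wrist_force: [-0.5, 0.6, -0.3]
gripper_width: 85.3
```

Run:
```python
from arc import *
im=manip.read_camera("wrist");a=cv2.imread("pics/wrist10.png")
im=im[:,:,::-1];cv2.imwrite("pics/w11.png",cv2.resize(np.hstack([a[30:260,230:400],im[30:260,230:400]]),None,fx=2.2,fy=2.2,interpolation=cv2.INTER_CUBIC))
```

```text
(no output)
```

View pics/w11.png

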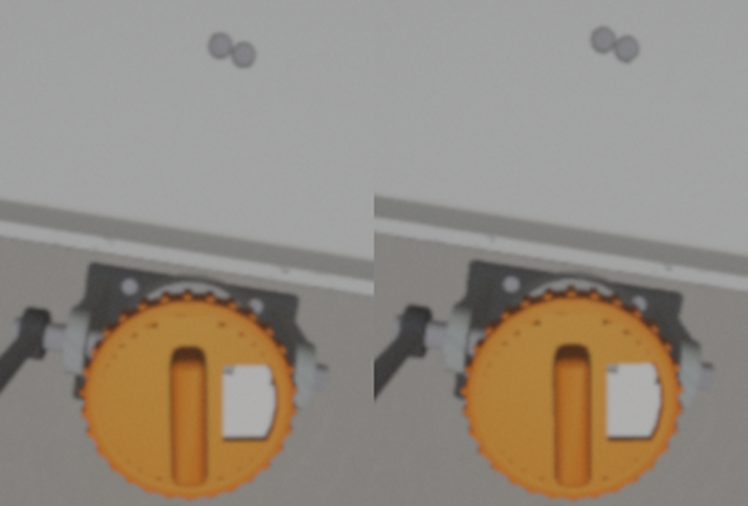

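```bash
python3 -c "
from bench import manip
print(manip.job_done())"
```

```text
the job is handed in; nothing more can be done
None
```

The job is handed in at about 22 s of the 72 s allowed. The simulator gave no verdict, so what follows rests on my own checks.

- **Opening:** I turned the cap about 81° counter-clockwise until the wrist torque jumped to 0.7 N m at the stop.
- **Tipping:** I gripped the lever and swung the jar to roughly 1.95 rad or a little more. Both balls rolled out onto the tray floor, and I brought the lever back to its upright position.
- **Closing:** I turned the cap clockwise until the torque rose to 0.5 N m at the shut stop, then released it and moved the gripper clear.

**Last checks:**
- **Balls:** both lie on the tray floor near (615, 54) and (629, 50) mm, well inside the rims. They did not move between two pictures taken about 0.9 s apart.
- **Jar:** it stands upright in the last pictures.
- **Cap:** the bar is at about 96°, against 98° at the start. The torque stop also says it is fully shut.
- **Spare jar:** the blue-capped jar looks untouched.
- **Forces:** I saw at most about 10 N at the wrist, and the gripper is open and clear of everything.

None of these checks failed or disagreed.

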